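# Cure a lacquered jar and set the pull dial

## Robot

A 6-joint arm with a two-finger parallel gripper is mounted at the origin on the work surface. World frame = base frame: x ahead of the robot, y to its left, z up, the work surface at z = 0. Lengths are in m, angles in degrees, forces in N, time in s.
With the tool pointing down it reaches from about 0.35 to 0.875 m from the base axis. Payload 4.2 kg.
Tool frame: the origin (TCP) lies midway between the tips of the shut fingers; the grasp point (between the pads) lies 19 mm behind it; y points along the fingers, x is the direction in which the jaws open and shut, and the axes are right-handed (so a half turn about y gives the same grasp; the last joint's range is limited). The gripper opens to 87 mm and grips with 3 to 60 N. Pads are 19 mm wide; open, the fingers measure 117 mm over their backs; the gripper's body (75 mm by 190 mm) begins 51 mm behind the grasp point.
Start: joints at [83.686, 22.042, 0.453, 0, -68.411, -14.817], TCP at [0.225, 0.583, 0.223] pointing down, gripper open.
Joint ranges: [-179.83, 179.83], [-69.29, 118.12], [-61.27, 80.66], [-181.25, 117.63], [-171.15, -9.14], [-177.46, 177.46]. Speed limits (degrees/s): [159.86, 159.86, 180, 180, 180, 180].

## Interface

Orientations are given as a 3x3 rotation matrix whose columns are the frame's x, y, z axes.
In Python, from station import * gives the robot as it stands.
- The arm moves only by the tool jog_arm, never from a script. Its argument "series" is a list of rows, each a list of 3 entries, a list of its own where there are three numbers: the shift along the tool's x, y, z in m, then the turn, a rotation vector about the tool's x, y, z in degrees, then the finger opening in m, from 0 to 0.087. A call has 1 to 10 rows; each row shifts and turns the commanded pose from where the row before left it, along the tool's axes as they then stand; what a row does not reach is not made up. A row lasts 1/8 s, in which the tool goes at most 62.5 mm and 10.7 degrees, less where a joint would pass 70% of its speed; a pose out of reach is approached as far as the arm can. A call is refused whole if a number of a shift passes 0.0625 or a number of a turn 10.7, either way. A call with a gripper value outside its range is refused whole. The fingers move at their own pace and stop on an object; the grip force is fixed at half the most. Time passes only in rows, so rows that do not move let the fingers close. It gives the time, the measured TCP pose, the force and the opening at its end, in the units of the state.
- sense(): the state, without advancing time (a new reading comes with each control period).
- capture(name): name is "scene" or "top" or "wrist"; returns the picture (420x560x3 uint8, red, green, blue); there is no depth.
- camera_info(name): a dict with "fx", "fy", "cx", "cy" (pixels), "rvec" (rotation vector, rad) and "tvec" (3), from world to camera coordinates, as OpenCV has them. Camera axes: x right, y down, z forward; pixel columns grow to the right and rows downward; lengths in m; the calibration is good to about 2 mm. A picture is of the moment at which its call begins: read the wrist's pose just before it. camera_info takes no time and is no camera call; for the wrist camera it gives the pose at the moment of the call.
- finish_job(): hands the job in, once; it reports no verdict.
The state is a dict: "time_s": time; "joints": joint angles; "joint_velocities": joint speeds; "effort": joint torques, N m; "tcp_pos": TCP position; "ee_rot": TCP orientation; "wrist_force": force on the tool from outside, world axes, zero at the start; "moment": the same for the moment, N m; "gripper_width": opening from 0.0 (shut) to 1.0 (fully open).
Only numpy, scipy, OpenCV 4.12 (cv2) and the standard library are available. Lean on these libraries where they do the work, as an engineer would, in place of code of your own. Each camera call takes 0.05 s, during which the arm holds its last target. There are 200 camera calls.

## Task

Stand the small black-and-red lacquered jar upright inside the open chamber of the curing box without dropping it, and slide the clear cover fully shut over it. Then start the cure: pull the black dial up to unlock it, turn it until its white pointer line points to the red dot, and push it fully back down. Let go, and leave the tin, the paint cup and the brush where they are.

Things in the scene. Friction and masses are not known exactly. Their poses are not given: they have to be found in the camera images.
- box: Grey and white curing box fixed to the table, 330 (its x) x 285 (y) x 90 mm high; origin at table level. Its x axis points away from its front, y to its left, z up. Front left quarter: open-topped chamber. Behind the chamber: a flat deck, on which the cover rests when open. Whole right side (y -147 to -28 mm): white control panel, top face at height 90 mm, with the dial at x -50, y -87.5 mm. Its front edge is at x -165 mm. It stands at a different place and yaw each time.
- chamber_in (a point): Centre of the chamber's inner floor (8 mm above the table), axes as the box. The chamber is 149 (x) x 149 (y) mm inside, 82 mm deep, walls 8 mm, rim 90 mm above the table.
- jar: Loose closed round lacquered jar, black with red bands and fretwork, 70 mm high, about 0.16 kg, straight-sided with diameter 54 mm from 12 to 60 mm above its foot; origin at the centre of its underside, z up. Stands on the table to the left or to the right of the curing box.
- cover (a joint): Sliding clear cover (165 x 153 x 8 mm, underside at the rim's height 90 mm): 0 = fully open, parked on the rear deck; 0.165 m = fully shut over the chamber; it slides along the box's -x (towards the box's front). Friction about 1.5 N plus light damping; stays where it is left.
- cover_tab (a point): Point on the blue upright tab of the cover, 8 mm below the tab's top, 134 mm above the table, moves with the cover; axes as the box. The tab is 12 mm thick (x), 50 mm wide (y), and stands 36 mm above the cover's top face (98 mm above the table). When the cover is open the tab is 103.5 mm behind the chamber's centre (box +x).
- dial_pull (a joint): How far the dial is pulled up: 0 = fully home (locked), 0.014 m = fully out. Lifting it takes about 4 N, pushing it down about 3 N, and it stays where it is left. Below about 7 mm out it is locked by notches (a few degrees of play, springy if forced), and it cannot be pushed home between them; above that it turns freely.
- dial_turn (a joint): Turn of the dial in rad, 0 at the start (pointer towards the box's +x, at the fixed small white dot), growing counter-clockwise seen from above, stops at +-1.5. Notches where it can be pushed home: 0, +-0.698, +-1.396 (each coloured dot lies at one of the last four); it centres itself from a few degrees off.
- dial_grip (a point): On the dial's axis, at the height to grip it (120 mm above the table when home); moves and turns with the dial, x axis along the pointer, z up. The dial is a black skirt (diameter 52 mm, 8 mm thick) with a grip bar on top, 44 mm long (along x), 14 mm thick (y), 32 mm high; this point is 12 mm below the bar's top. White line on the pointer half of the bar's top.
- dial_aim (a point): Point 44 mm from the dial's axis in the direction of the pointer; it turns with the dial and comes over a dot when the pointer points to that dot.
- dot_red: Red disc, 15 mm across, 3 mm thick, fixed on the panel 44 mm from the dial's axis, on the side of the box's +x; origin under its centre, at panel height. Red, yellow, green and blue dots lie at 40 and 80 degrees either side of the white starting dot; which colour is where varies.
- tin: White round tin, 60 mm across, 85 mm high, loose, beside the box on the side where the jar is not; leave alone. Origin under its centre.
- paint_cup: Small blue open cup, 52 mm across, 35 mm high, loose; leave alone. Origin under its centre.
- brush: Brush lying on the table, 190 mm long, loose; leave alone.
Things that resemble listed ones, but are neither listed nor needed, are in the scene too. There is more than one size of the jar; the one meant has the size given above.

How it is judged:
By the outcome, as a careful person would: the job done as asked, in the order asked, and still so for the second after the job is handed in, with the robot touching nothing.
It also fails if it takes over 58 s, if anything falls off the work surface, if the arm or the gripper's body presses on something with over 40 N, if the wrist force passes 120 N, or if a joint passes its speed limit or range.

## Working session

There is one attempt and no reset: what is moved stays moved. The work goes in short steps, Python scripts to look and compute and a tool call to move; the robot and the scene stay as the last step left them, time stands still between calls to the robot, and variables do not carry over. Pictures are saved under pics/ and viewed, about 8 in all and at most 12, crops included, and the job is handed in when it is done.

Besides the shell and the picture viewer there is one more tool, called after "Request:" as name(argument=value, ...) on one line, values as JSON. jog_arm: Moves the arm, as the interface text tells. Its arguments: {"type":"object","properties":{"series":{"type":"array","items":{"type":"array"}}},"required":["series"]}

```bash
mkdir -p pics
python3 - <<'E'
from station import *
import cv2,json
s=sense(); print({k:s[k] for k in("time_s","tcp_pos","ee_rot","gripper_width")})
for n in("scene","top"):
    cv2.imwrite(f"pics/{n}0.png",cv2.cvtColor(capture(n),cv2.COLOR_RGB2BGR)); print(n,camera_info(n))
print(camera_info("wrist"))
E
```

```text
{'time_s': 0.0, 'tcp_pos': array([0.2250513 , 0.58244586, 0.22150127]), 'ee_rot': array([[-3.60671767e-01, -7.03360680e-04,  9.32692544e-01],
       [-9.32690475e-01, -1.96553165e-03, -3.60672449e-01],
       [ 2.08691953e-03, -9.99997821e-01,  5.28939650e-05]]), 'gripper_width': 1.0020190868070664}
scene {'fx': 452.0123533984214, 'fy': 452.0123533984214, 'cx': 276.5660123909457, 'cy': 215.23813252474588, 'rvec': array([ 1.1698429 ,  2.58002692, -0.7040995 ]), 'tvec': array([ 0.35348503, -0.28846021,  1.29471086])}
top {'fx': 391.91249375736635, 'fy': 391.91249375736635, 'cx': 278.28480391836524, 'cy': 206.08051998382146, 'rvec': array([ 2.18835165, -2.00454164,  0.23051114]), 'tvec': array([-0.04285527,  0.55364947,  1.12462688])}
{'fx': 314.65009935182593, 'fy': 314.65009935182593, 'cx': 279.3477675728218, 'cy': 204.62204595697747, 'rvec': array([-1.68831698,  2.46334914,  0.29996788]), 'tvec': array([ 0.62287848, -0.03049661,  0.38982653])}
```

View pics/top0.png

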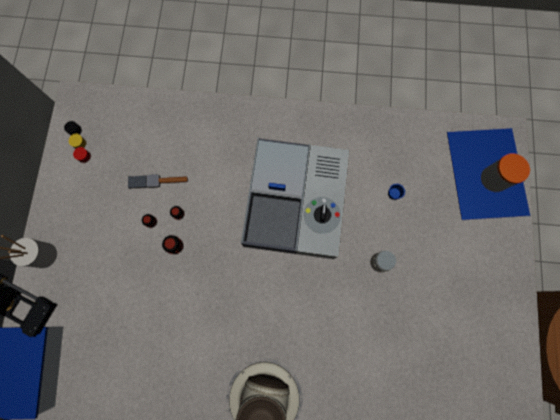

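View pics/scene0.png

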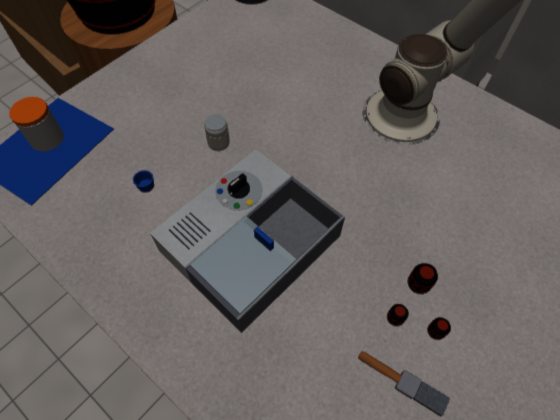

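Top view: box around (295,197), chamber (272,222), tab (277,186), dial (322,210). Candidates for the jar: (172,244), (148,221) and (176,213), with the first looking biggest. The tin is at (384,261), the cup at (396,191) and the brush at (158,181). Next I'll check these in a close crop.

```bash
cat > h.py <<'E'
import numpy as np,cv2
from station import *
def ray(n,u,v,z,ci=None):
    c=ci or camera_info(n); R=cv2.Rodrigues(np.array(c["rvec"]))[0]; t=np.array(c["tvec"])
    d=R.T@np.array([(u-c["cx"])/c["fx"],(v-c["cy"])/c["fy"],1]); o=-R.T@t
    return o+d*(z-o[2])/d[2]
def proj(n,p,ci=None):
    c=ci or camera_info(n); K=np.array([[c["fx"],0,c["cx"]],[0,c["fy"],c["cy"]],[0,0,1.]])
    return cv2.projectPoints(np.array(p,float).reshape(-1,3),np.array(c["rvec"]),np.array(c["tvec"]),K,None)[0][:,0]
E
python3 - <<'E'
from h import *
t=cv2.imread("pics/top0.png"); s=cv2.imread("pics/scene0.png")
def cr(i,x,y,w,h,k): return cv2.convertScaleAbs(cv2.resize(i[y:y+h,x:x+w],None,fx=k,fy=k,interpolation=cv2.INTER_CUBIC),alpha=1.7)
a=cr(t,235,130,120,135,4.4)[:594]; b=cr(t,130,200,60,60,4.4);c=cr(s,375,255,80,90,3.3)
o=np.zeros((600,800,3),np.uint8); o[:a.shape[0],:a.shape[1]]=a; o[:264,530:794]=b; o[280:280+c.shape[0],530:530+c.shape[1]]=c
cv2.imwrite("pics/c1.png",o); print(a.shape,c.shape)
E
```

```text
(594, 528, 3) (297, 264, 3)
```

View pics/c1.png

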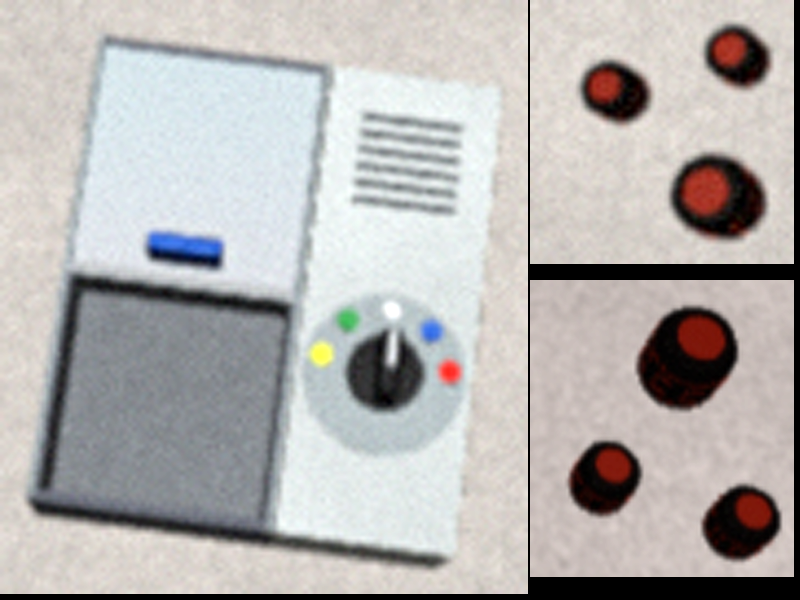

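The crop shows the jar at (172,244), 19 px or about 54 mm across; the other two are about 39 mm, so I choose the first. Red is the rightmost dot, at -80°, so the turn is -1.396 (clockwise). Next I'll fit the box pose from several points.

```bash
cat >> h.py <<'E'
def px(x,y): return 235+x/4.4-.4,130+y/4.4-.4
E
python3 - <<'E'
from h import *
from scipy.optimize import least_squares
f=[((105,38),(165,138,90)),((500,88),(165,-147,90)),((33,495),(-165,138,90)),((450,553),(-165,-147,90)),
((186,238),(21,55.5,142)),((450,372),(-50+44*np.cos(1.396),-87.5-44*np.sin(1.396),93)),((322,354),(-50+44*np.cos(1.396),-87.5+44*np.sin(1.396),93)),((393,310),(-6,-87.5,93))]
P=np.array([p for _,p in f])/1e3; U=np.array([px(*u) for u,_ in f]); ci=camera_info("top")
def W(q,P): c,s=np.cos(q[2]),np.sin(q[2]); return np.c_[q[0]+c*P[:,0]-s*P[:,1],q[1]+s*P[:,0]+c*P[:,1],P[:,2]]
r=least_squares(lambda q:(proj("top",W(q,P),ci)-U).ravel(),[.5,0,0],loss="soft_l1")
q=r.x; print("box",q[:2],np.degrees(q[2])); print(np.round(r.fun.reshape(-1,2),1).tolist())
for n,p in dict(chamber=(-82.5,55.5,8),tab=(21,55.5,134),dial=(-50,-87.5,120)).items(): print(n,W(q,np.array([p])/1e3))
print("jar top", ray("top",169.8-.3,243.2-.3,.07), "scene",ray("scene",375+(701-530)/3.3,255+(337-280)/3.3,.07))
for u in [(148,221),(176,213)]: print(ray("top",*u,.05))
print("tin",ray("top",384,261,.085),"brush",ray("top",187,180,0),ray("top",128,182,0))
E
```

```text
box [ 0.58815519 -0.04027733] -2.7786542148586126
[[-1.5, -0.8], [0.8, -0.3], [-1.9, 0.9], [1.3, 1.1], [0.3, -3.2], [0.2, -0.1], [-0.0, 0.1], [-0.2, 0.2]]
chamber [[0.50844269 0.01915683 0.008     ]]
tab [[0.61182101 0.01413939 0.134     ]]
dial [[ 0.53397218 -0.12525057  0.12      ]]
jar top [0.41463928 0.31516741 0.07      ] scene [0.41144507 0.31793444 0.07      ]
[0.47724609 0.39581953 0.05      ]
[0.50929034 0.31483459 0.05      ]
tin [ 0.41518827 -0.31224246  0.085     ] brush [0.63019309 0.30931443 0.        ] [0.60670647 0.49854378 0.        ]
```

Request:
jog_arm(series=[[[0,0,0],[0,-9.15,0],0.087],[[0,0,0],[0,-9.15,0],0.087],[[0.032,0.006,0.025],[0,0,0],0.087],[[0.032,0.006,0.025],[0,0,0],0.087],[[0.032,0.006,0.025],[0,0,0],0.087],[[0.032,0.006,0.025],[0,0,0],0.087],[[0.032,0.006,0.025],[0,0,0],0.087],[[0.032,0.006,0.025],[0,0,0],0.087],[[0.032,0.006,0.025],[0,0,0],0.087],[[0.032,0.006,0.025],[0,0,0],0.087]])

```text
time_s: 1.35
tcp_pos: [0.4128, 0.316, 0.174]
ee_rot: [[-0.049, -0.0, 0.999], [-0.999, -0.0, -0.049], [0.001, -1.0, -0.0]]
wrist_force: [0.1, 0.6, -0.1]
gripper_width: 1.002
```

Request:
jog_arm(series=[[[0,0,0],[0,0,0],0.087],[[0,0,0],[0,0,0],0.087]])

```text
time_s: 1.6
tcp_pos: [0.4124, 0.3174, 0.1745]
ee_rot: [[-0.05, -0.0, 0.999], [-0.999, -0.0, -0.05], [0.0, -1.0, -0.0]]
wrist_force: [-0.7, 0.9, -0.4]
gripper_width: 0.997
```

Run:
```python
from h import *
s=sense(); print(s["tcp_pos"],s["ee_rot"],s["wrist_force"]); ci=camera_info("wrist")
import pickle; pickle.dump(ci,open("w1.pkl","wb"))
cv2.imwrite("pics/w1.png",cv2.convertScaleAbs(cv2.cvtColor(capture("wrist"),cv2.COLOR_RGB2BGR),alpha=1.6))
print(proj("wrist",[(.413,.3165,.07),(.413,.3165,0)],ci))
```

```text
[0.41238982 0.3174012  0.17445275] [[-4.97807611e-02 -1.18263194e-04  9.98760162e-01]
 [-9.98760167e-01 -6.20606098e-05 -4.97807686e-02]
 [ 6.78708974e-05 -9.99999991e-01 -1.15027143e-04]] [-0.66248385  0.86713845 -0.38717626]
[[279.58479994 201.56746358]
 [279.4920232  186.57932417]]
```

View pics/w1.png

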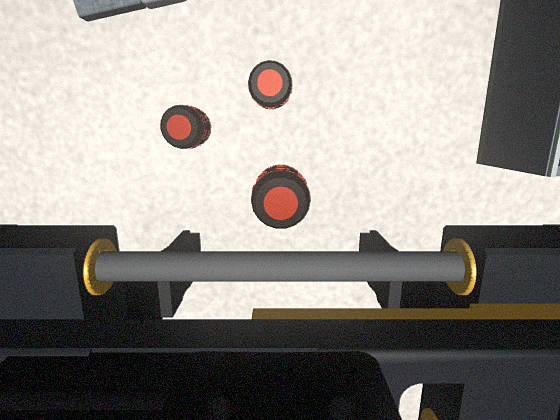

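Wrist view: the jar's red top is centred at (280,203), 1.5 px from the prediction, so the position is good to about 2 mm. I'll descend and grip.

Request:
jog_arm(series=[[[0.001,0.038,-0.001],[0,0,0],0.087],[[0,0.038,0],[0,0,0],0.087],[[0,0.038,0],[0,0,0],0.087],[[0,0.036,0],[0,0,0],0.087],[[0,0,0],[0,0,0],0.087],[[0,0,0],[0,0,0],0.05],[[0,0,0],[0,0,0],0.045],[[0,0,0],[0,0,0],0.045],[[0,0,0],[0,0,0],0.045],[[0,0,0],[0,0,0],0.045]])

```text
time_s: 2.9
tcp_pos: [0.4116, 0.3167, 0.0252]
ee_rot: [[-0.049, 0.001, 0.999], [-0.999, 0.001, -0.049], [-0.001, -1.0, 0.001]]
wrist_force: [-0.4, -1.0, 4.4]
gripper_width: 0.607
```

Request:
jog_arm(series=[[[0,0,0],[0,0,0],0.045],[[0,-0.005,0],[0,0,0],0.045],[[0,-0.02,0],[0,0,0],0.045],[[0,-0.03,0],[0,0,0],0.045],[[0,-0.04,0],[0,0,0],0.045],[[0,-0.045,0],[0,0,0],0.045],[[0,0,0],[0,0,0],0.045],[[0,0,0],[0,0,0],0.045]])

```text
time_s: 3.9
tcp_pos: [0.4105, 0.3157, 0.1636]
ee_rot: [[-0.05, -0.002, 0.999], [-0.999, -0.001, -0.05], [0.001, -1.0, -0.002]]
wrist_force: [0.2, -1.0, -1.4]
gripper_width: 0.612
```

Run:
```python
from h import *
s=sense(); print(s["tcp_pos"],s["ee_rot"],s["wrist_force"],s["gripper_width"],s["time_s"]); ci=camera_info("wrist")
w=cv2.convertScaleAbs(cv2.cvtColor(capture("wrist"),cv2.COLOR_RGB2BGR),alpha=1.6)
cv2.imwrite("pics/w2.png",w)
```

```text
[0.41052846 0.31570008 0.16357909] [[-0.05010038 -0.0018622   0.99874245]
 [-0.99874347 -0.00110838 -0.0501025 ]
 [ 0.00120028 -0.99999765 -0.00180433]] [ 0.19223165 -0.97844515 -1.44413258] 0.6115452063655166 3.9
```

View pics/w2.png

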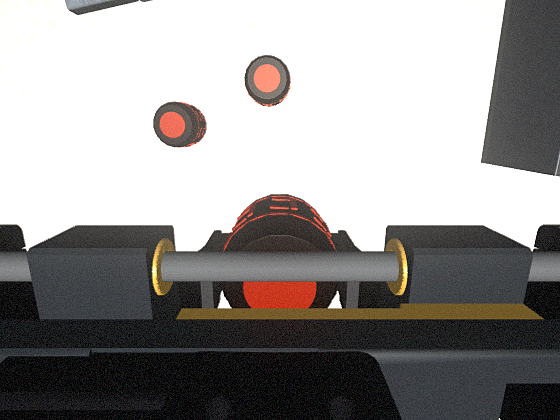

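The jar is held upright at an opening of 53 mm. I'll carry it over the chamber.

Request:
jog_arm(series=[[[0.03,0,0.012],[0,0,0],0.045],[[0.05,0,0.019],[0,0,0],0.045],[[0.05,0,0.019],[0,0,0],0.045],[[0.05,0,0.019],[0,0,0],0.045],[[0.05,0,0.019],[0,0,0],0.045],[[0.04,0,0.016],[0,0,0],0.045],[[0.021,0,0.0085],[0,0,0],0.045],[[0,0,0],[0,0,0],0.045],[[0,0,0],[0,0,0],0.045]])

```text
time_s: 5.08
tcp_pos: [0.5086, 0.0204, 0.1634]
ee_rot: [[-0.049, -0.002, 0.999], [-0.999, -0.001, -0.049], [0.001, -1.0, -0.002]]
wrist_force: [-0.2, 0.0, -1.1]
gripper_width: 0.613
```

Run:
```python
from h import *
s=sense(); print(s["tcp_pos"],s["ee_rot"],s["wrist_force"],s["gripper_width"],s["time_s"]); ci=camera_info("wrist")
w=cv2.convertScaleAbs(cv2.cvtColor(capture("wrist"),cv2.COLOR_RGB2BGR),alpha=1.3)
cv2.imwrite("pics/w3.png",w)
q=[0.58815519,-0.04027733,np.radians(-2.7787)]; c,s_=np.cos(q[2]),np.sin(q[2])
B=lambda x,y,z:(q[0]+c*x-s_*y,q[1]+s_*x+c*y,z)
for n,p in dict(bl=(-.008,.13,.09),br=(-.008,-.019,.09),tabtop=(.021,.0555,.142),dialtop=(-.05,-.0875,.132),red=(-.0424,-.1308,.093),yel=(-.0424,-.0442,.093)).items(): print(n,proj("wrist",B(*p),ci))
```

```text
[0.50859715 0.0203713  0.16338922] [[-4.94610839e-02 -2.45594635e-03  9.98773032e-01]
 [-9.98775805e-01 -5.81564865e-04 -4.94626513e-02]
 [ 7.02328921e-04 -9.99996815e-01 -2.42417496e-03]] [-0.17276293  0.04354644 -1.13414347] 0.6125870631258675 5.075
bl [[176.25356014 111.70514371]]
br [[383.62250006 111.54148215]]
tabtop [[280.27523208  51.13727034]]
dialtop [[510.03726662 178.92859037]]
red [[532.90231539 159.90692428]]
yel [[415.40003249 160.01951588]]
```

View pics/w3.png

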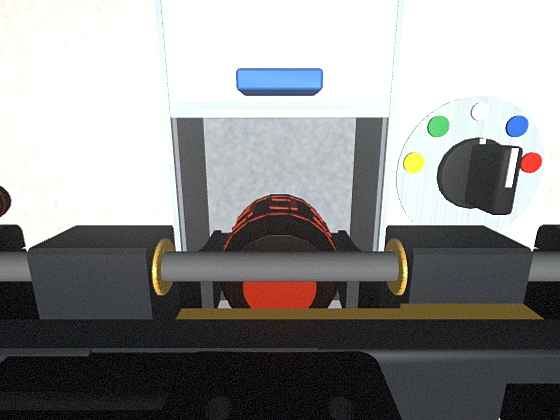

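Run:
```python
from h import *
ci=camera_info("wrist")
q=[0.58815519,-0.04027733,np.radians(-2.7787)]; c,s=np.cos(q[2]),np.sin(q[2])
I=lambda p:((c*(p[0]-q[0])+s*(p[1]-q[1])).round(4),(-s*(p[0]-q[0])+c*(p[1]-q[1])).round(4))
for v in (69,88,94): print(v,I(ray("wrist",280,v,.142,ci)))
print(I(ray("top",*px(186,238),.142)), "cover front edge",I(ray("wrist",280,110,.098,ci)),I(ray("wrist",280,117,.09,ci)))
```

```text
69 (np.float64(0.0123), np.float64(0.0561))
88 (np.float64(0.0025), np.float64(0.0561))
94 (np.float64(-0.0006), np.float64(0.0561))
(np.float64(0.0114), np.float64(0.055)) cover front edge (np.float64(-0.0071), np.float64(0.0559)) (np.float64(-0.0115), np.float64(0.0559))
```

The dots match the prediction to 1 mm. The tab sits about 10 mm further forward than the nominal open position, which still leaves the chamber clear. I'll lower the jar.

Request:
jog_arm(series=[[[0.001,0.03,0],[0,0,0],0.045],[[0,0.035,0],[0,0,0],0.045],[[0,0.035,0],[0,0,0],0.045],[[0,0.02,0],[0,0,0],0.045],[[0,0.008,0],[0,0,0],0.045],[[0,0,0],[0,0,0],0.045],[[0,0,0],[0,0,0],0.045]])

```text
time_s: 6.0
tcp_pos: [0.5101, 0.0198, 0.0375]
ee_rot: [[-0.049, 0.002, 0.999], [-0.999, 0.001, -0.049], [-0.001, -1.0, 0.002]]
wrist_force: [-0.2, -0.2, -1.3]
gripper_width: 0.613
```

Request:
jog_arm(series=[[[0,0.0025,0],[0,0,0],0.045],[[0,0,0],[0,0,0],0.045]])

```text
time_s: 6.25
tcp_pos: [0.5094, 0.0192, 0.0344]
ee_rot: [[-0.05, 0.001, 0.999], [-0.999, 0.0, -0.05], [-0.0, -1.0, 0.001]]
wrist_force: [-0.3, 0.2, -0.9]
gripper_width: 0.609
```

Request:
jog_arm(series=[[[0,0.001,0],[0,0,0],0.045],[[0,0,0],[0,0,0],0.045]])

```text
time_s: 6.5
tcp_pos: [0.5094, 0.0192, 0.0332]
ee_rot: [[-0.049, 0.0, 0.999], [-0.999, 0.0, -0.049], [-0.0, -1.0, 0.0]]
wrist_force: [0.0, 0.2, -0.4]
gripper_width: 0.609
```

Request:
jog_arm(series=[[[0,0.001,0],[0,0,0],0.045],[[0,0,0],[0,0,0],0.045]])

```text
time_s: 6.75
tcp_pos: [0.5095, 0.0193, 0.0332]
ee_rot: [[-0.049, 0.001, 0.999], [-0.999, -0.0, -0.049], [0.0, -1.0, 0.001]]
wrist_force: [-1.6, 0.4, 6.2]
gripper_width: 0.609
```

Contact at 6 N, so the jar is on the floor. I'll release, lift, close and go behind the tab.

Request:
jog_arm(series=[[[0,-0.001,0],[0,0,0],0.053],[[0,0,0],[0,0,0],0.06],[[0,0,0],[0,0,0],0.072],[[0,0,0],[0,0,0],0.072],[[0,-0.025,0],[0,0,0],0.072],[[0,-0.04,0],[0,0,0],0.072],[[0,-0.04,0],[0,0,0],0.072],[[0,-0.035,0],[0,0,0],0.072],[[0,0,0],[0,0,0],0.0]])

```text
time_s: 7.88
tcp_pos: [0.5112, 0.0198, 0.1761]
ee_rot: [[-0.049, 0.007, 0.999], [-0.999, 0.002, -0.049], [-0.002, -1.0, 0.007]]
wrist_force: [-0.5, -0.6, -1.5]
gripper_width: 0.772
```

Request:
jog_arm(series=[[[0,0,0.03],[0,0,0],0.0],[[0,0,0.045],[0,0,0],0.0],[[0,0,0.04],[0,0,0],0.0],[[0,0,0.012],[0,0,0],0.0],[[0,0,0],[0,0,0],0.0],[[0,0,0],[0,0,0],0.0]])

```text
time_s: 8.62
tcp_pos: [0.6349, 0.013, 0.1726]
ee_rot: [[-0.049, -0.002, 0.999], [-0.999, -0.0, -0.049], [0.0, -1.0, -0.002]]
wrist_force: [0.8, 1.0, -0.6]
gripper_width: 0.114
```

Run:
```python
from h import *
s=sense(); print(s["tcp_pos"],s["ee_rot"],s["wrist_force"],s["gripper_width"],s["time_s"])
t=cv2.cvtColor(capture("scene"),cv2.COLOR_RGB2BGR)
cv2.imwrite("pics/s4.png",cv2.convertScaleAbs(cv2.resize(t[130:340,140:390],None,fx=2.8,fy=2.8),alpha=1.5))
```

```text
[0.63485564 0.0129742  0.17261549] [[-4.93124375e-02 -1.62167552e-03  9.98782085e-01]
 [-9.98783387e-01 -9.33568849e-05 -4.93126533e-02]
 [ 1.73212307e-04 -9.99998681e-01 -1.61509891e-03]] [ 0.79313431  0.9543723  -0.60271886] 0.11354285159260846 8.625
```

View pics/s4.png

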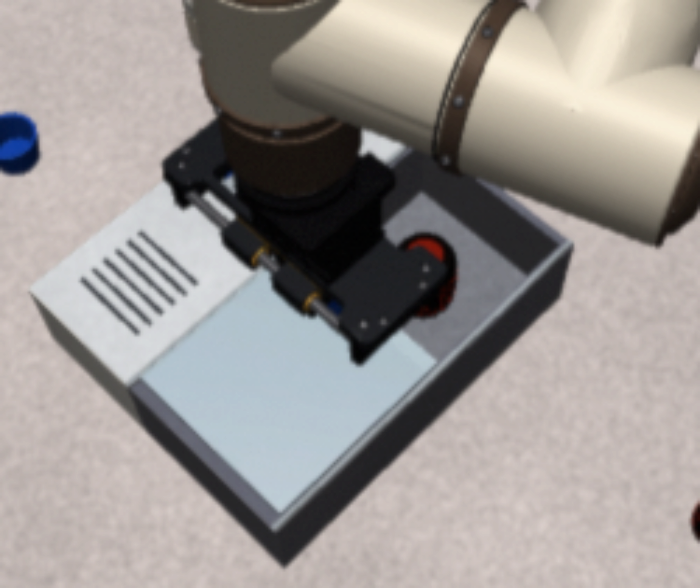

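The picture shows the jar (430,270) standing in the chamber, with the tools above and behind the tab. I'll lower and push the cover.

Request:
jog_arm(series=[[[0,0.025,0],[0,0,0],0.0],[[0,0.025,0],[0,0,0],0.0],[[0,0.007,0],[0,0,0],0.0],[[0,0,-0.01],[0,0,0],0.0],[[0,0,-0.01],[0,0,0],0.0],[[0,0,-0.02],[0,0,0],0.0],[[0,0,-0.02],[0,0,0],0.0]])

```text
time_s: 9.55
tcp_pos: [0.5766, 0.0162, 0.1175]
ee_rot: [[-0.049, 0.004, 0.999], [-0.999, 0.001, -0.049], [-0.001, -1.0, 0.004]]
wrist_force: [1.8, 0.0, -1.7]
gripper_width: 0.008
```

Request:
jog_arm(series=[[[0,0,-0.02],[0,0,0],0.0],[[0,0,-0.02],[0,0,0],0.0],[[0,0,-0.02],[0,0,0],0.0],[[0,0,-0.015],[0,0,0],0.0],[[0,0,-0.015],[0,0,0],0.0],[[0,0,0],[0,0,0],0.0]])

```text
time_s: 10.3
tcp_pos: [0.4848, 0.0203, 0.1162]
ee_rot: [[-0.049, -0.001, 0.999], [-0.999, 0.0, -0.049], [0.0, -1.0, -0.001]]
wrist_force: [0.5, 0.3, 0.6]
gripper_width: 0.004
```

Request:
jog_arm(series=[[[0,0,-0.01],[0,0,0],0.0],[[0,0,-0.006],[0,0,0],0.0],[[0,0,0],[0,0,0],0.0]])

```text
time_s: 10.68
tcp_pos: [0.4695, 0.0211, 0.1158]
ee_rot: [[-0.049, -0.001, 0.999], [-0.999, -0.0, -0.049], [0.0, -1.0, -0.001]]
wrist_force: [-0.7, 0.7, -0.4]
gripper_width: 0.006
```

Request:
jog_arm(series=[[[0,0,-0.003],[0,0,0],0.0],[[0,0,-0.002],[0,0,0],0.0]])

```text
time_s: 10.92
tcp_pos: [0.4652, 0.0214, 0.1158]
ee_rot: [[-0.05, -0.0, 0.999], [-0.999, -0.0, -0.05], [0.0, -1.0, -0.0]]
wrist_force: [1.1, -0.6, -0.3]
gripper_width: 0.007
```

Request:
jog_arm(series=[[[0,0,-0.002],[0,0,0],0.0],[[0,0,0],[0,0,0],0.0]])

```text
time_s: 11.18
tcp_pos: [0.4636, 0.0216, 0.1161]
ee_rot: [[-0.049, 0.001, 0.999], [-0.999, 0.0, -0.049], [-0.0, -1.0, 0.001]]
wrist_force: [2.8, -0.8, -2.5]
gripper_width: 0.008
```

Request:
jog_arm(series=[[[0,0,-0.002],[0,0,0],0.0],[[0,0,0],[0,0,0],0.0]])

```text
time_s: 11.42
tcp_pos: [0.4635, 0.0219, 0.1165]
ee_rot: [[-0.049, 0.005, 0.999], [-0.999, 0.001, -0.049], [-0.001, -1.0, 0.005]]
wrist_force: [6.9, -1.8, -4.6]
gripper_width: 0.009
```

Request:
jog_arm(series=[[[0,0,-0.0015],[0,0,0],0.0],[[0,0,0],[0,0,0],0.0]])

```text
time_s: 11.68
tcp_pos: [0.4635, 0.0221, 0.1168]
ee_rot: [[-0.048, 0.008, 0.999], [-0.999, 0.001, -0.048], [-0.001, -1.0, 0.008]]
wrist_force: [11.6, -4.4, -7.1]
gripper_width: 0.008
```

The cover is at its stop: it resists at 12 N, at box x -0.1275, where I expected it. I'll back off, lift and move above the dial.

Request:
jog_arm(series=[[[0,0,0.01],[0,0,0],0.0],[[0,0,0.01],[0,0,0],0.0],[[0,-0.03,0],[0,0,0],0.0],[[0,-0.035,0],[0,0,0],0.02],[[0.03,0,0.012],[0,0,0],0.04],[[0.04,0,0.016],[0,0,0],0.04],[[0.04,0,0.016],[0,0,0],0.04],[[0.03,0,0.012],[0,0,0],0.04],[[0,0,0],[0,0,0],0.04],[[0,0,0],[0,0,0],0.04]])

```text
time_s: 12.92
tcp_pos: [0.5284, -0.1217, 0.1806]
ee_rot: [[-0.05, -0.001, 0.999], [-0.999, 0.0, -0.05], [-0.0, -1.0, -0.001]]
wrist_force: [-0.9, 0.6, 0.1]
gripper_width: 0.453
```

Run:
```python
from h import *
s=sense(); ci=camera_info("wrist"); print(s["tcp_pos"],s["ee_rot"],s["wrist_force"],s["gripper_width"],s["time_s"],s["joints"])
cv2.imwrite("pics/w5.png",cv2.convertScaleAbs(cv2.cvtColor(capture("wrist"),cv2.COLOR_RGB2BGR),alpha=1.0))
q=[0.58815519,-0.04027733,np.radians(-2.7787)]; c,s_=np.cos(q[2]),np.sin(q[2])
B=lambda x,y,z:(q[0]+c*x-s_*y,q[1]+s_*x+c*y,z)
for n,p in dict(white=(-.006,-.0875,.093),dialtopfront=(-.028,-.0875,.132),red=(-.0424,-.1308,.093),yel=(-.0424,-.0442,.093)).items(): print(n,proj("wrist",B(*p),ci))
d=np.array(B(-.05,-.0875,.104))-s["tcp_pos"]; print("tool delta",s["ee_rot"].T@d)
```

```text
[ 0.52842977 -0.12170159  0.1806489 ] [[-4.97885863e-02 -1.39469786e-03  9.98758805e-01]
 [-9.98759746e-01  3.27419068e-04 -4.97881759e-02]
 [-2.57573215e-04 -9.99998974e-01 -1.40926982e-03]] [-0.93705993  0.63182146  0.05522535] 0.4526039842613393 12.925 [ 4.15498791e+00  1.60846195e+01 -1.47513849e+01 -2.85106667e-02
 -5.92423398e+01  8.30057640e+01]
white [[282.6382715  145.38231387]]
dialtopfront [[283.19708216 181.81538736]]
red [[336.03121847 190.96612816]]
yel [[229.11524482 191.09188633]]
tool delta [0.00328833 0.07663993 0.00582018]
```

View pics/w5.png

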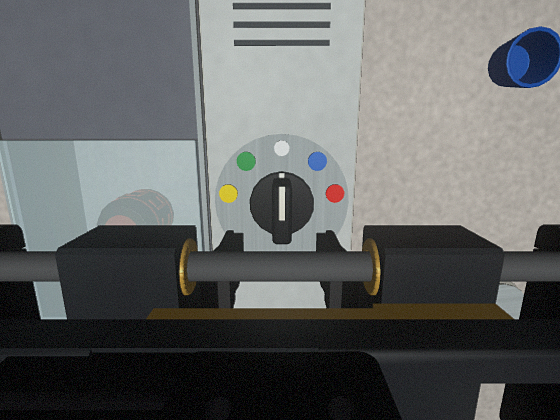

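Wrist view: the dial pointer is at the white dot (282,148) and red is at (335,193), within about 1 mm of the prediction. The cover is over the jar. Going down to grip the dial.

Request:
jog_arm(series=[[[0.0025,0.025,0.0045],[0,0,0],0.04],[[0,0.025,0],[0,0,0],0.04],[[0,0.02,0],[0,0,0],0.04],[[0,0.006,0],[0,0,0],0.04],[[0,0,0],[0,0,0],0.02],[[0,0,0],[0,0,0],0.005],[[0,0,0],[0,0,0],0.005],[[0,0,0],[0,0,0],0.005],[[0,0,0],[0,0,0],0.005]])

```text
time_s: 14.1
tcp_pos: [0.5337, -0.1237, 0.1059]
ee_rot: [[-0.049, 0.002, 0.999], [-0.999, 0.001, -0.049], [-0.001, -1.0, 0.002]]
wrist_force: [-0.6, 5.7, 3.4]
gripper_width: 0.158
```

Request:
jog_arm(series=[[[0,-0.005,0],[0,0,0],0.005],[[0,-0.005,0],[0,0,0],0.005],[[0,-0.003,0],[0,0,0],0.005],[[0,0,0],[0,0,0],0.005]])

```text
time_s: 14.6
tcp_pos: [0.5337, -0.1237, 0.1182]
ee_rot: [[-0.05, 0.001, 0.999], [-0.999, 0.001, -0.05], [-0.001, -1.0, 0.001]]
wrist_force: [1.4, 6.2, -0.9]
gripper_width: 0.159
```

Request:
jog_arm(series=[[[-0.001,-0.001,0],[0,0,0],0.005],[[0,0,0],[0,10,0],0.005],[[0,0,0],[0,10,0],0.005],[[0,0,0],[0,0,0],0.005]])

```text
time_s: 15.1
tcp_pos: [0.5336, -0.1237, 0.1191]
ee_rot: [[-0.386, 0.001, 0.922], [-0.922, -0.0, -0.386], [-0.0, -1.0, 0.001]]
wrist_force: [2.1, 1.9, -3.1]
gripper_width: 0.156
```

Run:
```python
from h import *
s=sense(); print(s["tcp_pos"],s["wrist_force"],s["moment"],s["gripper_width"])
```

```text
[ 0.53363409 -0.12368131  0.11913239] [ 2.09619236  1.86633179 -3.0503828 ] [ 0.60619248 -0.63252639 -0.06758285] 0.15635221108848482
```

The moment about z is small, so the dial is turning freely. Continuing with another 60°.

Request:
jog_arm(series=[[[0,0,0],[0,10,0],0.005],[[0,0,0],[0,10,0],0.005],[[0,0,0],[0,10,0],0.005],[[0,0,0],[0,10,0],0.005],[[0,0,0],[0,10,0],0.005],[[0,0,0],[0,10,0],0.005],[[0,0,0],[0,0,0],0.005],[[0,0,0],[0,0,0],0.005]])

```text
time_s: 16.1
tcp_pos: [0.5334, -0.1238, 0.1192]
ee_rot: [[-0.992, 0.0, 0.128], [-0.128, -0.0, -0.992], [-0.0, -1.0, 0.0]]
wrist_force: [2.4, 1.4, -3.2]
gripper_width: 0.162
```

Run:
```python
from h import *
s=sense(); print(s["tcp_pos"],s["ee_rot"],s["wrist_force"],s["moment"],s["gripper_width"])
print("yaw",np.degrees(np.arctan2(s["ee_rot"][1,0],s["ee_rot"][0,0])),"target",-92.78-80)
cv2.imwrite("pics/w6.png",cv2.convertScaleAbs(cv2.cvtColor(capture("wrist"),cv2.COLOR_RGB2BGR),alpha=1.0))
```

```text
[ 0.53342658 -0.12378942  0.11916159] [[-9.91715515e-01  3.76558455e-04  1.28453085e-01]
 [-1.28453182e-01 -2.47222903e-04 -9.91715543e-01]
 [-3.41682328e-04 -9.99999899e-01  2.93544921e-04]] [ 2.39415278  1.43522978 -3.24673708] [ 0.32411672 -0.66772301 -0.03089061] 0.16213712750955456
yaw -172.61978279560267 target -172.78
```

View pics/w6.png

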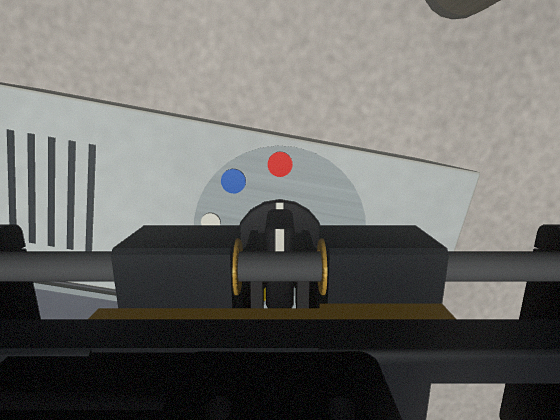

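The pointer (280,205-250) lines up with the red dot (280,164). I'll push the dial down.

Request:
jog_arm(series=[[[0,0.005,0],[0,0,0],0.005],[[0,0.005,0],[0,0,0],0.005],[[0,0.004,0],[0,0,0],0.005],[[0,0,0],[0,0,0],0.005]])

```text
time_s: 16.65
tcp_pos: [0.5335, -0.1238, 0.1058]
ee_rot: [[-0.992, 0.0, 0.126], [-0.126, -0.001, -0.992], [-0.0, -1.0, 0.001]]
wrist_force: [-0.5, 1.9, 6.6]
gripper_width: 0.157
```

Request:
jog_arm(series=[[[0,0.002,0],[0,0,0],0.005],[[0,0,0],[0,0,0],0.005]])

```text
time_s: 16.9
tcp_pos: [0.5335, -0.1238, 0.1057]
ee_rot: [[-0.992, 0.001, 0.126], [-0.126, -0.001, -0.992], [-0.001, -1.0, 0.001]]
wrist_force: [-5.1, 3.8, 16.2]
gripper_width: 0.156
```

It is fully home: same height as at the grasp, and 16 N of resistance. I'll relax, release and lift clear.

Request:
jog_arm(series=[[[0,-0.0015,0],[0,0,0],0.02],[[0,0,0],[0,0,0],0.04],[[0,0,0],[0,0,0],0.04],[[0,-0.02,0],[0,0,0],0.04],[[0,-0.04,0],[0,0,0],0.04],[[0,-0.04,0],[0,0,0],0.04],[[0.05,-0.02,0],[0,0,0],0.04],[[0.05,0,0],[0,0,0],0.04],[[0.03,0,0],[0,0,0],0.04],[[0,0,0],[0,0,0],0.04]])

```text
time_s: 18.15
tcp_pos: [0.4023, -0.1401, 0.2246]
ee_rot: [[-0.992, -0.0, 0.124], [-0.124, 0.0, -0.992], [0.0, -1.0, -0.0]]
wrist_force: [0.2, 0.2, 0.9]
gripper_width: 0.458
```

Run:
```python
from h import *
s=sense(); print(s["tcp_pos"],s["wrist_force"],s["time_s"],s["gripper_width"])
cr=lambda i:cv2.convertScaleAbs(i,alpha=1.5)
t=cv2.cvtColor(capture("top"),cv2.COLOR_RGB2BGR); c=cv2.cvtColor(capture("scene"),cv2.COLOR_RGB2BGR)
a=cv2.resize(cr(t[130:265,235:355]),None,fx=3,fy=3,interpolation=cv2.INTER_CUBIC); b=cv2.resize(cr(c[130:330,145:355]),None,fx=2.05,fy=2.05,interpolation=cv2.INTER_CUBIC)
o=np.zeros((420,800,3),np.uint8); o[:a.shape[0],:a.shape[1]]=a; o[:b.shape[0],365:365+b.shape[1]]=b[:420]
cv2.imwrite("pics/f7.png",o)
```

```text
[ 0.40227914 -0.14007539  0.22458819] [0.16662239 0.22576026 0.86874861] 18.15 0.4579572949184793
```

View pics/f7.png

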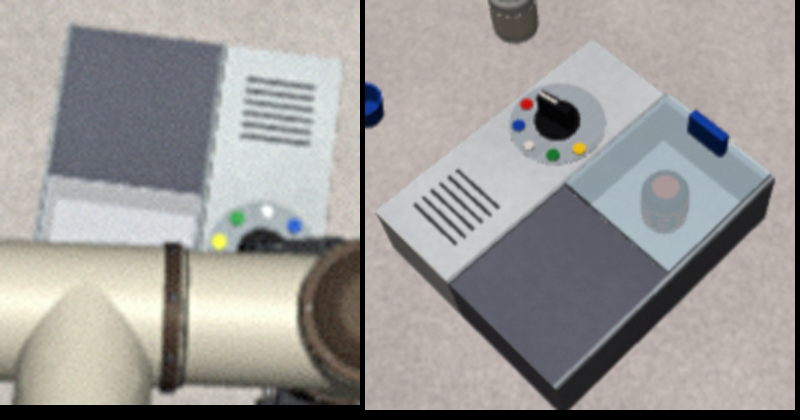

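The final view shows the cover shut with its tab at the front (708,133), the jar upright under it (665,200), and the dial pointer towards red (527,104). The arm is clear, so I'll hand in.

```bash
python3 -c "
from station import *
print(finish_job())"
```

```text
the job is handed in; nothing more can be done
None
```

The job is handed in after about 18 s of robot time. The 54 mm jar stands upright in the chamber, the cover is shut over it, and the dial is turned to the red dot and pushed home.

What the last checks showed:
- **Jar:** it was released only after touching the chamber floor (6 N). The final picture shows it upright under the cover.
- **Cover:** I pushed it until it met its stop. It resisted with about 12 N at the expected position, and the final picture shows its tab at the front.
- **Dial:** I pulled it up, turned it 80° clockwise (the gripper was within 0.2° of target) and saw the pointer line up with red. Pushed down, it came back to its grasp height with 16 N of resistance.
- **Arm:** it is clear of everything, and I never moved it near the cup or the brush. It finished roughly 17 cm from the tin; the final picture shows the tin standing and part of the cup, and the brush was outside the crop.

Two small disagreements:
- **Cover start position:** the cover began about 10 mm forward of its stated open position, which did not matter.
- **Final overhead view:** the arm partly blocked the box, so the dial and cover checks rest on the scene camera and the force readings.

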